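# Push the jammed worm out of the mincer

### The arm

A 6-joint arm with a two-finger parallel gripper is mounted at the origin on a cart in front of the work surface, level with it; the furniture and walls round the work are solid. World frame = base frame: x ahead of the robot, y to its left, z up, the work surface at z = 0. Lengths are in m, angles in rad, forces in N, time in s.
With the tool pointing down it reaches from about 0.425 to 0.95 m from the base axis. Payload 3.5 kg.
Tool frame: the origin (TCP) lies at the very end of the fingers, on their centre line; the grasp point (between the pads) lies 19 mm behind it (r.grip_point_offset is the distance from the TCP to the grasp point, in m); z points along the fingers, y is the direction in which the jaws open and shut (so a half turn about z gives the same grasp; the last joint's range is limited). The gripper opens to 85 mm and grips with 20 to 120 N. Pads are 22 mm wide; open, the fingers measure 114 mm over their backs; the gripper's body (76 mm by 85 mm) begins 54 mm behind the grasp point. The pads swing forward as they close: fully open they stand 13 mm farther back than shut.
Start: joints at [1.057, 0.286, 1.577, -0, 1.279, -0.15], TCP at [0.24, 0.631, 0.231] pointing down, gripper open.
Joint ranges: [-2.77, 2.77], [-0.9, 2.22], [0.21, 2.48], [-1.53, 4.67], [0.24, 2.81], [-2.84, 2.84]. Speed limits (rad/s): [2.79, 2.79, 3.14, 3.14, 3.14, 3.14].

### API

Orientations are given as a unit quaternion [w, x, y, z].
In Python, from bench import telemetry, optics, job, r gives the robot as it stands.
- The arm moves only by the tool move_arm, never from a script. Its arguments are lists of equal length, an entry for each row: "translation": the shift along the tool's x, y, z in cm, a list of three; "turn": the turn about the tool's z in degrees. A call has 1 to 8 rows; each row is the pose to reach, as a shift and turn from the pose commanded when the call began, along the tool's axes at that moment; what a row does not reach only later rows make up. A row lasts 1/8 s, in which the tool goes at most 62.5 mm and 10.7 degrees, less where a joint would pass 70% of its speed; a pose out of reach is approached as far as the arm can. A call with a gripper value outside its range is refused whole. "fingers" is the closure, from -1 (fully open) to 1 (shut), set as the call begins (left out, the last holds). The fingers move at their own pace and stop on an object; the grip force is fixed at half the most. Time passes only in rows, so rows that repeat a pose let the fingers close. It gives the time, the measured TCP pose, the force and the opening at its end, in the units of the state.
- telemetry.get_state(): the state, without advancing time (a new reading comes with each control period).
- optics.camera(name): name is "scene" or "top" or "wrist"; returns a dict with "image" (480x640x3 uint8, blue, green, red), "vertical_fov" (degrees; the focal length in pixels is half the picture's height over the tangent of half this angle, whatever the lens; pixels are square), "cx", "cy" (the principal point, pixels), "rvec" (rotation vector, rad) and "tvec" (3), from world to camera coordinates, as OpenCV has them. Camera axes: x right, y down, z forward; pixel columns grow to the right and rows downward; lengths in m; the calibration is good to about 2 mm. The wrist camera is an equidistant fisheye: a pixel r from the principal point sees the ray r / f radians off the axis. A picture is of the moment at which its call begins. There is no depth.
- job.job_done(): hands the job in, once; it reports no verdict.
The state is a dict: "time_s": time; "q": joint angles; "joint_vel": joint speeds; "tau": joint torques, N m; "position": TCP position; "eef_rot": TCP orientation; "force": force on the tool from outside, world axes, zero at the start; "wrist_torque": the same for the moment, N m; "grip_width": opening from 0.0 (shut) to 1.0 (fully open).
Only numpy, scipy, OpenCV 4.12 (cv2) and the standard library are available. Lean on these libraries where they do the work, as an engineer would, in place of code of your own. Each camera call takes 0.05 s, during which the arm holds its last target.

### The job

The hand mincer has been stripped for washing, but its feed worm is still jammed in the barrel. Pull the drip tray under the barrel out to its stop, then poke the wooden pusher's shaft in through the crank hole at the back and push the worm right out of the mouth, so that it drops into the tray; do not touch the worm with the gripper. Afterwards draw the pusher out and lay it flat on the worktop, leaving the tray out with the worm in it and the things standing about where they are.

Things in the scene. Friction and masses are not known exactly. Their poses are not given: they have to be found in the camera images.
- mincer_bore (a point): centre of the crank hole at the back of the mincer's aluminium barrel (mincer fixed to the worktop): a round hole 30 mm wide and 22 mm long that opens into the barrel, whose bore is 48 mm wide and runs straight on to the mouth, 112 mm from here. The axis is level, 135 mm above the worktop; the barrel is 60 mm thick outside. x axis = along the barrel from this hole to the mouth, z up
- mincer_mouth (a point): centre of the barrel's open mouth, the far end of the bore, where the worm comes out; axes as at mincer_bore
- mincer_hopper (a point): centre of the rim of the mincer's round aluminium hopper, 102 mm across, 217 mm above the worktop, on top of the barrel (52 mm along x from the crank hole); axes as at mincer_bore. Wall cabinets hang over the back of the worktop, from 0.49 m up, beyond 0.57 m in front of the robot and to the right of 0.12 m left of it: keep the wrist clear of them
- mincer_stand (a point): middle of the top of the mincer's cream plastic stand, 57 mm above the worktop; the stand is 130 mm long (along x) and 124 mm wide, with a small suction lever standing 12 mm out on its -y side; axes as at mincer_bore
- tray_handle (a point): middle of the steel bar handle on the front of the drip tray, 34 mm above the worktop: a level round bar 11 mm thick and 76 mm long, crosswise to the travel, its centre line 35 mm out from the tray's front (29 mm clear behind it), on posts 32 mm either side of the middle. x axis = the way the tray is pulled out, z up. With the tray in, it lies 74 mm ahead of the mouth and 101 mm lower
- tray (a joint): travel of the drip tray in the mincer's stand: 0 pushed in, 0.08 m pulled out to its stop, along mincer_bore's x axis (to the side of the mouth). It stays where it is left; about 3 N moves it
- tray_floor (a point): middle of the tray's inner floor, 9 mm above the worktop; the tray is 122 mm long inside (along x) and 86 mm wide, its walls 32 mm high inside; axes as at tray_handle
- worm_center (a point): centre of the feed worm, a steel screw 43 mm in diameter and 66 mm long, about 0.2 kg, jammed in the barrel; its x axis is its length and points to the mouth at the start. Its flat back end lies 33 mm behind the centre. Some 7 to 14 N on the back end move it; it drops out once its back end reaches the mouth
- pusher_grip (a point): point on the axis of the wooden pusher's handle, where it is best gripped (near its balance point). The pusher lies on the worktop: a squared handle 26 x 26 mm, from 95 mm behind this point to 35 mm ahead of it, then a round shaft 16 mm thick and 170 mm long. x axis = along the pusher to the shaft's end, z up, 13 mm above the worktop. About 0.14 kg
- pusher_tip (a point): centre of the free flat end of the pusher's shaft, 205 mm ahead of pusher_grip along x
- honey_jar: bystander: glass jar of honey with a red lid, 61 mm across and 86 mm high, origin at the middle of its foot
- red_spice: bystander: spice jar with a red cap, 45 mm across, 106 mm high, origin at the middle of its foot
- black_spice: bystander: spice jar with a black cap, 41 mm across, 105 mm high, origin at the middle of its foot
- pepper_mill: bystander: wooden pepper mill, 58 mm across, 170 mm high, origin at the middle of its foot
- hole_plate: bystander: the mincer's steel hole plate, 55 mm across, 6 mm thick, lying flat, origin at the middle of its underside
- crank: bystander: the mincer's crank lying flat with its wooden knob up, 150 mm long, 63 mm high, origin at the middle of its underside

How it is judged:
On the way, in this order (a step that is already met when the one before it is completed fails the run):
1. the drip tray is out at its stop (value of joint tray above 0.074 m), for 0.2 s.
2. the pusher's shaft, in through the crank hole, presses on the worm and has moved it 10 mm towards the mouth (x of pusher_tip in the frame of mincer_bore above 0.025 m and y of pusher_tip in the frame of mincer_bore between -0.02 and 0.02 m and z of pusher_tip in the frame of mincer_bore between -0.02 and 0.02 m and contact force between pusher and worm above 1 N and distance of worm_center from where it was at the start of the episode above 0.01 m), for 0.05 s.
3. the worm lies in the tray (x of worm_center in the frame of tray_floor between -0.055 and 0.062 m and y of worm_center in the frame of tray_floor between -0.045 and 0.045 m and height (world z) of worm_center below 0.06 m), for 0.2 s.
At the end, for the whole second after the job is handed in: the tray is within 8 mm of its stop with the worm at rest inside it, and the pusher is out of the barrel and lies flat and still on the worktop (its axis at most 25 mm up at the handle and 35 mm at the tip) (all of step 3 and value of joint tray above 0.072 m and linear speed of each of worm, pusher below 0.03 m/s and height (world z) of pusher_grip between 0 and 0.025 m and height (world z) of pusher_tip between 0 and 0.035 m); the robot touches nothing.
It fails at once if the gripper or arm touches the worm (contact force between any of the fingers, the arm and worm above 0.5 N).
It fails at once if a bystander is shifted by more than 30 mm (distance of any of honey_jar, red_spice, black_spice, pepper_mill, hole_plate, crank from where it was at the start of the episode above 0.03 m).
It fails at once if a standing bystander is knocked over (angle between any of honey_jar, red_spice, black_spice, pepper_mill's own z axis and vertical above 0.6 rad).
It also fails if it takes over 72 s, if anything falls off the work surface, if the arm or the gripper's body presses on something with over 40 N, if the wrist force passes 120 N, or if a joint passes its speed limit or range.

## Working session

There is one attempt and no reset: what is moved stays moved. The work goes in short steps, Python scripts to look and compute and a tool call to move; the robot and the scene stay as the last step left them, time stands still between calls to the robot, and variables do not carry over. Pictures are saved under pics/ and viewed, and the job is handed in when it is done.

Besides the shell and the picture viewer there is one more tool, called after "Call:" by a JSON object that holds its "op" and its "data", one argument or row to a line. move_arm: Moves the arm, as the interface text tells. Its arguments: {"type":"object","properties":{"translation":{"type":"array","items":{"type":"array","items":{"type":"number"}}},"turn":{"type":"array","items":{"type":"number"}},"fingers":{"type":"number"}},"required":["translation","turn"]}

```bash
ls; mkdir -p pics; python3 - <<'E'
from bench import telemetry, optics, job, r
import cv2
print(telemetry.get_state())
for n in ["scene","top","wrist"]:
    c=optics.camera(n); cv2.imwrite(f"pics/{n}0.png",c["image"]); print(n,{k:v for k,v in c.items() if k!="image"})
E
```

```text
pics
{'time_s': 0.0, 'q': array([ 1.05699571e+00,  2.87184514e-01,  1.57814855e+00,  2.42388980e-05,
        1.27858865e+00, -1.49993982e-01]), 'joint_vel': array([-1.41552215e-03, -1.09440271e-04,  4.76811801e-04, -1.44381912e-03,
        8.63792226e-06,  6.36052127e-04]), 'tau': array([-2.22393021e-03, -4.05999398e+01, -2.92616522e+01, -2.80541399e-04,
        5.84374677e-03,  7.19847606e-06]), 'position': array([0.23983249, 0.63026992, 0.22995   ]), 'eef_rot': array([-3.90416261e-04,  1.80905137e-01,  9.83499860e-01, -1.09719762e-03]), 'force': array([-0.23373148,  0.29125849,  0.17183774]), 'wrist_torque': array([-0.00757013,  0.00671489, -0.02689134]), 'grip_width': 0.9983755432982157}
scene {'vertical_fov': 54.06653454648119, 'cx': 313.22060529177867, 'cy': 247.8643775042822, 'rvec': array([ 0.9765146 ,  2.3441096 , -1.16852304]), 'tvec': array([ 0.36242773, -0.11486727,  1.46304313])}
top {'vertical_fov': 46.650324909424896, 'cx': 325.11590166929346, 'cy': 238.1866976071188, 'rvec': array([ 2.06976764, -2.15285229,  0.22651581]), 'tvec': array([0.01477902, 0.53766164, 1.4858856 ])}
wrist {'vertical_fov': 65.70646984690485, 'cx': 323.97347834312154, 'cy': 234.13887043316373, 'rvec': array([-2.3793933 , -1.64180299, -0.23807917]), 'tvec': array([-0.67491417, -0.03810039,  0.37937596])}
```

View pics/scene0.png

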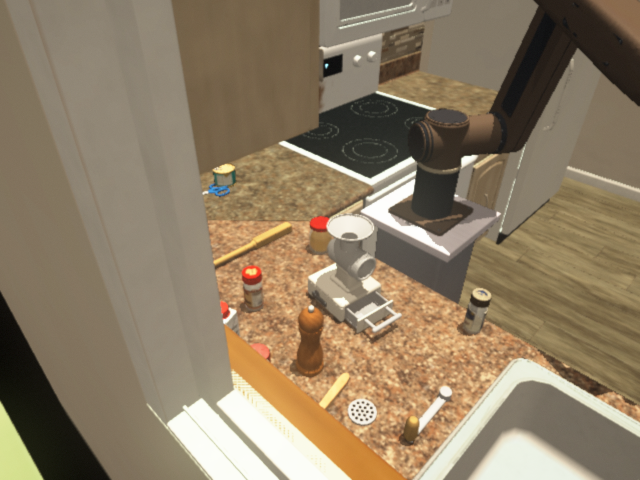

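View pics/top0.png

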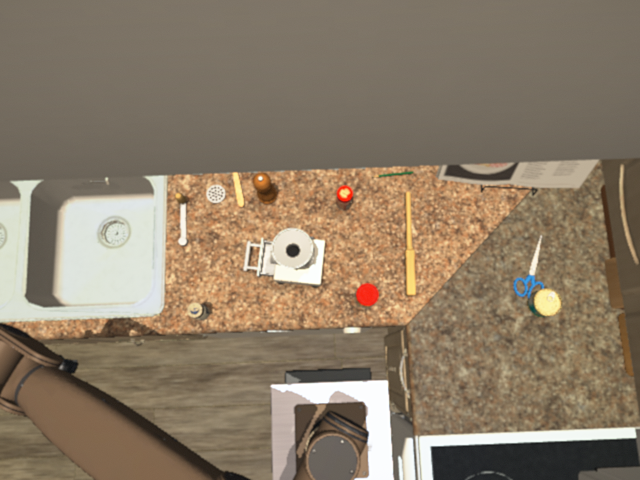

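View pics/wrist0.png

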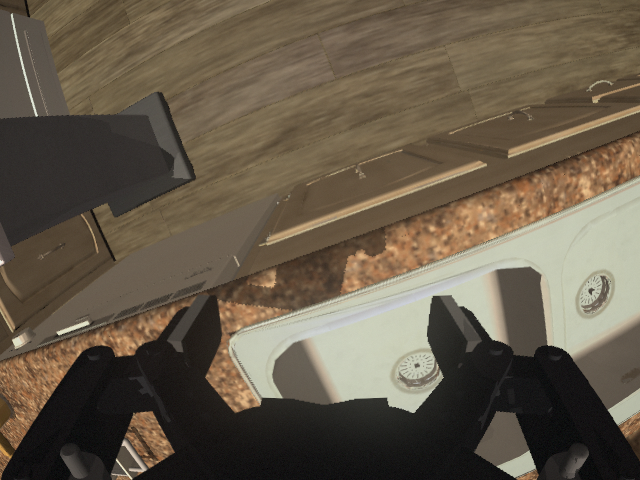

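The top view shows the mincer at about (293,250) with its mouth facing image-left (+y). The tray handle is at (255,258). The pusher lies at x≈409, with its handle at row 294 and its tip at row 193. Next I'll measure these.

```bash
cat > h.py <<'E'
import numpy as np, cv2
from bench import telemetry, optics, job, r
def load(n):
    c=optics.camera(n); f=240/np.tan(np.radians(c["vertical_fov"])/2)
    R=cv2.Rodrigues(c["rvec"])[0]; return dict(img=c["image"],f=f,R=R,t=c["tvec"],cx=c["cx"],cy=c["cy"],fish=(n=="wrist"))
def ray(c,uv):
    d=np.array([(uv[0]-c["cx"])/c["f"],(uv[1]-c["cy"])/c["f"],1.])
    if c["fish"]:
        a=np.hypot(d[0],d[1]); s=np.sin(a)/a if a>1e-9 else 1; d=np.array([d[0]*s,d[1]*s,np.cos(a)])
    return -c["R"].T@c["t"], c["R"].T@d
def onz(c,uv,z):
    o,d=ray(c,uv); return o+d*(z-o[2])/d[2]
def proj(c,p):
    q=c["R"]@np.array(p)+c["t"]
    if c["fish"]:
        th=np.arctan2(np.hypot(q[0],q[1]),q[2]);ph=np.arctan2(q[1],q[0]);return np.array([c["cx"]+c["f"]*th*np.cos(ph),c["cy"]+c["f"]*th*np.sin(ph)])
    return np.array([c["cx"]+c["f"]*q[0]/q[2],c["cy"]+c["f"]*q[1]/q[2]])
def tri(c1,u1,c2,u2):
    o1,d1=ray(c1,u1);o2,d2=ray(c2,u2)
    A=np.stack([d1,-d2],1);s=np.linalg.lstsq(A,o2-o1,rcond=None)[0]
    a=o1+s[0]*d1;b=o2+s[1]*d2;return (a+b)/2,np.linalg.norm(a-b)
E
python3 - <<'E'
from h import *
c=load("top"); s=load("scene")
print("cam",-c["R"].T@c["t"],-s["R"].T@s["t"])
cv2.imwrite("pics/t1.png",cv2.resize(c["img"][150:330,230:430],None,fx=4,fy=4,interpolation=cv2.INTER_CUBIC)[:600,:800])
cv2.imwrite("pics/s1.png",cv2.resize(s["img"][200:350,205:405],None,fx=4,fy=4,interpolation=cv2.INTER_CUBIC))
hsv=cv2.cvtColor(c["img"],cv2.COLOR_BGR2HSV)
m=cv2.inRange(hsv,(14,110,120),(28,255,255)); m[:,:395]=0;m[:,425:]=0;m[:180]=0;m[300:]=0
n,l,st,ce=cv2.connectedComponentsWithStats(m); 
k=1+np.argmax(st[1:,4]);print(st[k],ce[k])
ys,xs=np.where(l==k)
for y in range(ys.min(),ys.max()+1,5): q=xs[ys==y];print(y,q.min(),q.max(),onz(c,(q.mean(),y),.013).round(4))
print(ys.max(),onz(c,(xs[ys==ys.max()].mean(),ys.max()+.5),.02))
E
```

```text
cam [0.21544249 0.00472893 1.56547649] [1.13509515 0.61308705 0.78786217]
[ 395  180   30  120 2628] [409.40829528 237.41552511]
180 395 424 [ 0.7109 -0.2592  0.013 ]
185 395 424 [ 0.6956 -0.2609  0.013 ]
190 396 423 [ 0.6806 -0.2575  0.013 ]
195 395 422 [ 0.6657 -0.252   0.013 ]
200 395 424 [ 0.6506 -0.2524  0.013 ]
205 396 424 [ 0.6356 -0.2514  0.013 ]
210 397 424 [ 0.6206 -0.2551  0.013 ]
215 397 420 [ 0.6058 -0.253   0.013 ]
220 395 424 [ 0.5909 -0.253   0.013 ]
225 395 422 [ 0.5762 -0.2511  0.013 ]
230 395 424 [ 0.5617 -0.2461  0.013 ]
235 396 424 [ 0.5468 -0.2526  0.013 ]
240 395 418 [ 0.5329 -0.2359  0.013 ]
245 397 419 [ 0.5179 -0.2452  0.013 ]
250 395 414 [ 0.5039 -0.2346  0.013 ]
255 395 423 [ 0.4892 -0.2406  0.013 ]
260 395 424 [ 0.4746 -0.2457  0.013 ]
265 395 424 [ 0.4603 -0.2454  0.013 ]
270 395 424 [ 0.4462 -0.2408  0.013 ]
275 398 424 [ 0.4318 -0.2471  0.013 ]
280 395 420 [ 0.4179 -0.2386  0.013 ]
285 399 416 [ 0.4041 -0.2326  0.013 ]
290 395 424 [ 0.3898 -0.2368  0.013 ]
295 396 422 [ 0.3756 -0.2428  0.013 ]
299 [ 0.36275677 -0.23219378  0.02      ]
```

View pics/t1.png

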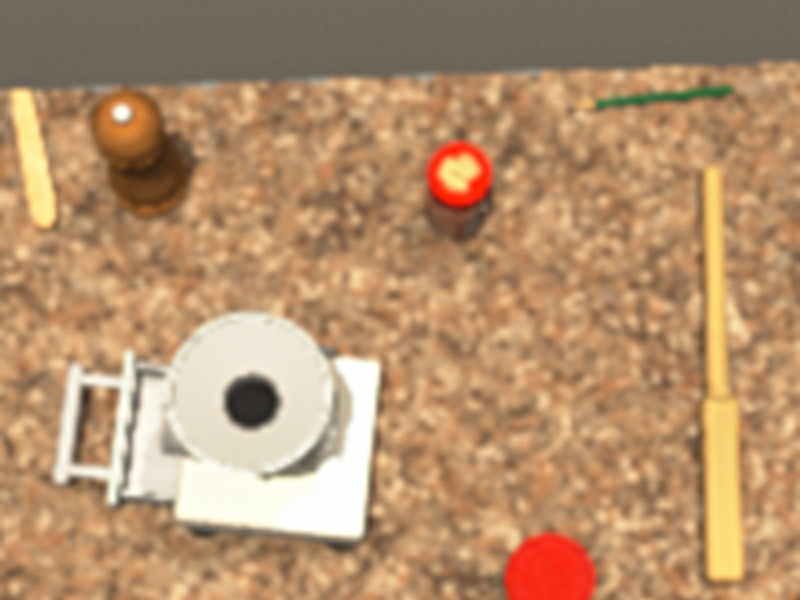

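View pics/s1.png

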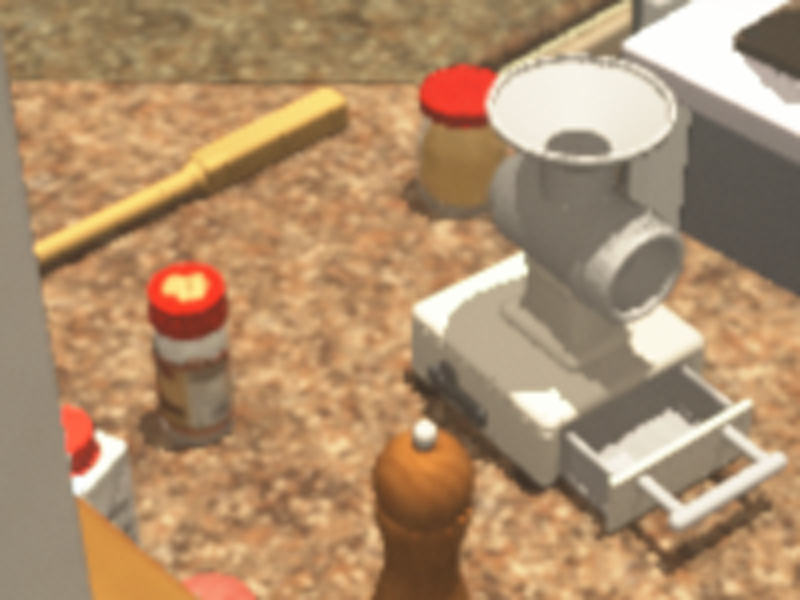

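```bash
cat > m1.py <<'E'
from h import *
c=load("top"); s=load("scene")
T=lambda X,Y:(230+(X+.5)/4-.5,150+(Y+.5)/4-.5)
S=lambda X,Y:(205+(X+.5)/4-.5,200+(Y+.5)/4-.5)
for a,b in [((75,367),(780,461)),((62,482),(682,518)),((251,392),(582,110))]:
    print(tri(c,T(*a),s,S(*b)), onz(c,T(*a),.034),onz(s,S(*b),.034))
print("hopper",onz(c,T(251,392),.217),onz(s,S(582,110),.217))
print("hopperLR",onz(c,T(165,392),.217),onz(c,T(337,392),.217),onz(c,T(251,312),.217),onz(c,T(251,474),.217))
print("stand",[onz(c,T(*p),.057).round(4) for p in [(380,360),(364,540),(177,525)]])
print("mouth",onz(s,S(643,274),.135))
tip=onz(c,T(711,168),.013);e=onz(c,T(725,579),.02);j=onz(c,T(720,398),.013)
print("pusher",tip,j,e,np.linalg.norm(tip-e),np.linalg.norm(tip-j))
print("jars honey",onz(c,T(550,578),.086),"red",onz(c,T(460,175),.106))
E
python3 m1.py
```

```text
(array([0.51913273, 0.22488546, 0.08116436]), np.float64(0.050723115428616655)) [0.54206071 0.20933202 0.034     ] [0.46410203 0.22217576 0.034     ]
(array([ 0.48313286,  0.20507637, -0.01435282]), np.float64(0.05102435609837305)) [0.46075592 0.21921175 0.034     ] [0.5366803  0.21037604 0.034     ]
(array([0.48298182, 0.0780611 , 0.21203596]), np.float64(0.003256644519413116)) [0.51929067 0.08623459 0.034     ] [ 0.28027961 -0.08550043  0.034     ]
hopper [0.48298309 0.07649527 0.217     ] [0.48778604 0.08408164 0.217     ]
hopperLR [0.48507607 0.12953569 0.217     ] [0.48089027 0.02345913 0.217     ] [0.53366364 0.07512964 0.217     ] [0.43183458 0.07787352 0.217     ]
stand [array([ 0.5338, -0.0049,  0.057 ]), array([0.4091, 0.0109, 0.057 ]), array([0.4244, 0.1379, 0.057 ])]
mouth [0.4905936  0.13592317 0.135     ]
pusher [ 0.67592707 -0.25080289  0.013     ] [ 0.50598816 -0.24526767  0.013     ] [ 0.37674751 -0.23852614  0.02      ] 0.2995131484086819 0.17002902992866645
jars honey [ 0.37510241 -0.11188587  0.086     ] red [ 0.65014855 -0.06410931  0.106     ]
```

Top and scene views agree on these positions:
- **Tray handle:** about (0.501, 0.215)
- **Barrel axis:** yaw about 83°
- **Crank hole:** about (0.478, 0.029)
- **Pusher grip:** about (0.471, -0.242), yaw -2.4°. The measured length is 300 mm, which matches.

I'll go above the tray handle first.

```bash
cat >> h.py <<'E'
def go(x,y,z,yawx):
    st=telemetry.get_state();w,a,b,d=st["eef_rot"]
    from scipy.spatial.transform import Rotation as Ro
    R=Ro.from_quat([a,b,d,w]).as_matrix()
    yw=np.degrees(np.arctan2(R[1,0],R[0,0]))
    t=R.T@(np.array([x,y,z])-st["position"])*100
    tr=-((yawx-yw+180)%360-180)
    print("t=%.2f pos"%st["time_s"],st["position"].round(4),"yaw %.2f tilt %.3f"%(yw,R[2,2]),"q6",round(float(np.degrees(st["q"][5])),1),"f",st["force"].round(1),"gw",round(float(st["grip_width"]),3),"-> shift cm",t.round(2),"turn",round(tr,2))
E
python3 -c "
from h import *
go(.501,.2153,.2,173)"
```

```text
t=0.35 pos [0.2401 0.6307 0.231 ] yaw 159.15 tilt -1.000 q6 -8.6 f [0.5 1.2 0.6] gw 1.001 -> shift cm [-39.16 -29.53   3.11] turn -13.85
```

Call:
{"op": "move_arm", "data": {
  "translation": [
    [-5,-3.7,0],
    [-10,-7.5,0],
    [-15,-11.3,0],
    [-20,-15,0],
    [-25,-18.8,0],
    [-30,-22.6,0],
    [-35,-26.4,0],
    [-39.2,-29.5,0]
  ],
  "turn": [-2,-4,-6,-8,-10,-12,-13.8,-13.8],
  "fingers": 0.3
}}

```text
time_s: 1.35
position: [0.5025, 0.2136, 0.2317]
eef_rot: [0.0, 0.062, 0.998, 0.0]
force: [-0.1, -0.0, 0.1]
grip_width: 0.353
```

```bash
python3 -c "
from h import *
go(.501,.2153,.1,173)
c=load('wrist');cv2.imwrite('pics/w1.png',c['img'])
"
```

```text
t=1.35 pos [0.5025 0.2136 0.2317] yaw 172.92 tilt -1.000 q6 -70.5 f [-0.1 -0.   0.1] gw 0.353 -> shift cm [ 0.18  0.15 13.17] turn -0.08
```

View pics/w1.png

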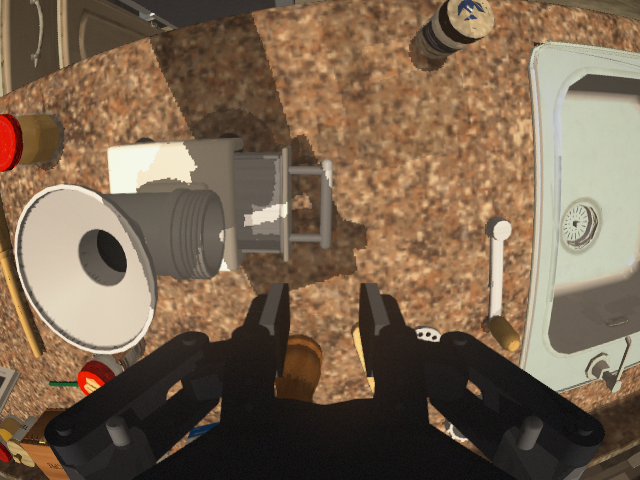

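The wrist view shows the handle bar from (327,162) to (327,246) and the mouth rim at about (215,233). I'll check these against the earlier measurements.

```bash
python3 -c "
from h import *
c=load('wrist')
for p in [(327,163),(327,245),(327,204)]: print('bar',onz(c,p,.034).round(4))
print('front of tray',onz(c,(290,205),.041).round(4))
for p in [(85,269)]: print('hop',onz(c,p,.217).round(4))
print(proj(c,(.501,.2153,.034)))
"
```

```text
bar [0.4687 0.2167 0.034 ]
bar [0.547  0.2068 0.034 ]
bar [0.5069 0.2119 0.034 ]
front of tray [0.502  0.1782 0.041 ]
hop [0.4839 0.0834 0.217 ]
[329.87351156 197.42850855]
```

The wrist view agrees to within about 4 mm, and the current pose is right above the bar. I'll descend.

Call:
{"op": "move_arm", "data": {
  "translation": [
    [0,0,5],
    [0,0,10],
    [0,0,15],
    [0,0,19],
    [0,0,21.5],
    [0,0,21.5]
  ],
  "turn": [0,0,0,0,0,0]
}}

```text
time_s: 2.2
position: [0.4991, 0.2159, 0.0141]
eef_rot: [-0.003, 0.061, 0.998, -0.001]
force: [-0.2, -0.1, -1.2]
grip_width: 0.347
```

```bash
python3 -c "
from h import *
go(.501,.2153,.016,173)
c=load('wrist');cv2.imwrite('pics/w2.png',c['img'])
"
```

```text
t=2.20 pos [0.4991 0.2159 0.0141] yaw 173.00 tilt -1.000 q6 -70.3 f [-0.2 -0.1 -1.2] gw 0.347 -> shift cm [-0.2  -0.04 -0.19] turn -0.0
```

View pics/w2.png

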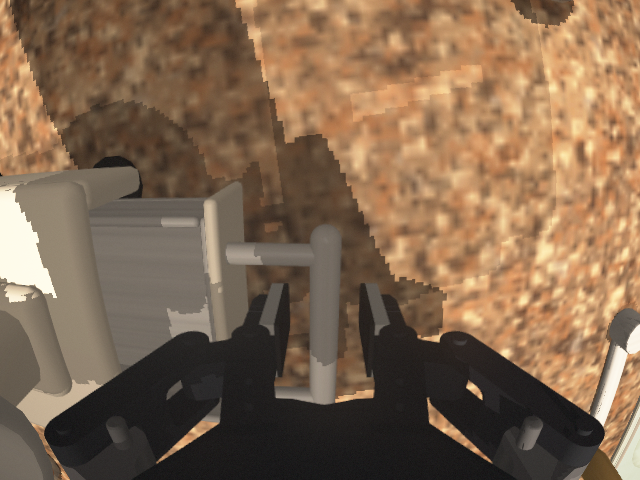

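The bar sits between the fingers. I'll close and pull along +y.

Call:
{"op": "move_arm", "data": {
  "translation": [
    [0,0,0],
    [0,0,0],
    [0,0,0],
    [0,0,0]
  ],
  "turn": [0,0,0,0],
  "fingers": 1
}}

```text
time_s: 2.75
position: [0.5027, 0.2162, 0.0182]
eef_rot: [0.001, 0.062, 0.998, 0.001]
force: [-1.7, 1.1, 6.0]
grip_width: 0.106
```

Call:
{"op": "move_arm", "data": {
  "translation": [
    [0,1,0],
    [0,2.5,0],
    [0,4,0],
    [0,5.5,0],
    [0,6.8,0],
    [0,7.6,0],
    [0,8,0],
    [0,8,0]
  ],
  "turn": [0,0,0,0,0,0,0,0]
}}

```text
time_s: 3.75
position: [0.5132, 0.2912, 0.0181]
eef_rot: [0.001, 0.06, 0.998, -0.004]
force: [0.5, -15.8, 11.6]
grip_width: 0.103
```

Call:
{"op": "move_arm", "data": {
  "translation": [
    [0,0.3,0],
    [0,0.6,0],
    [0,0.6,0]
  ],
  "turn": [0,0,0]
}}

```text
time_s: 4.12
position: [0.5131, 0.2913, 0.018]
eef_rot: [-0.002, 0.059, 0.998, -0.01]
force: [-2.0, -35.8, 19.1]
grip_width: 0.105
```

```bash
python3 -c "
from h import *
go(.501,.2153,.016,173)
c=load('top');cv2.imwrite('pics/t2.png',cv2.resize(c['img'][180:330,200:400],None,fx=4,fy=4))
"
```

```text
t=4.12 pos [0.5131 0.2913 0.018 ] yaw 173.28 tilt -1.000 q6 -62.3 f [ -2.  -35.8  19.1] gw 0.105 -> shift cm [ 0.31 -7.68  0.36] turn 0.28
```

View pics/t2.png

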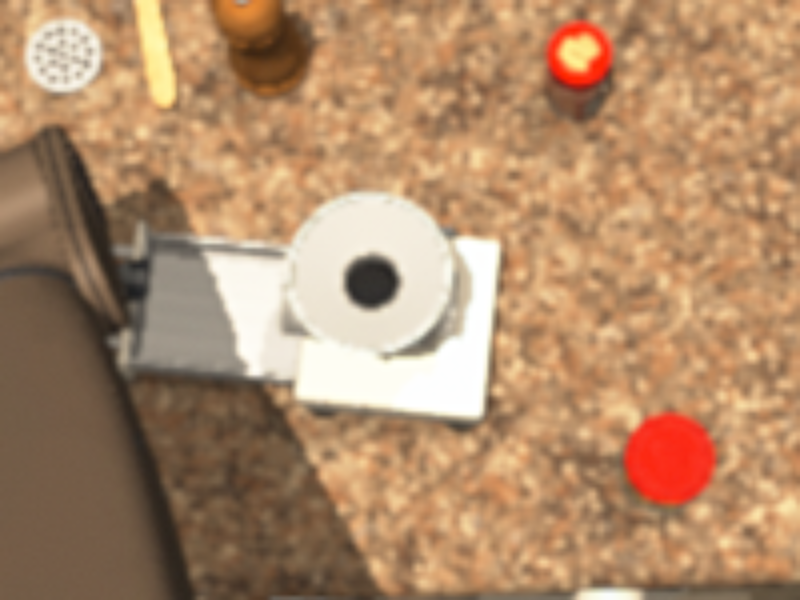

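The tray is at its stop: the force rises and it no longer moves. I'll relax, open and lift.

Call:
{"op": "move_arm", "data": {
  "translation": [
    [0,-0.4,0],
    [0,-0.7,0]
  ],
  "turn": [0,0]
}}

```text
time_s: 4.42
position: [0.5132, 0.2911, 0.0181]
eef_rot: [0.001, 0.062, 0.998, -0.002]
force: [1.4, -5.7, 7.2]
grip_width: 0.106
```

Call:
{"op": "move_arm", "data": {
  "translation": [
    [0,0,0],
    [0,0,0],
    [0,0,-3],
    [0,0,-8],
    [0,0,-14],
    [0,0,-20],
    [0,0,-25],
    [0,0,-25]
  ],
  "turn": [0,0,0,0,0,0,0,0],
  "fingers": 0.3
}}

```text
time_s: 5.42
position: [0.513, 0.2957, 0.2721]
eef_rot: [0.005, 0.061, 0.998, 0.002]
force: [-1.0, 0.2, -0.5]
grip_width: 0.349
```

```bash
python3 -c "
from h import *
go(.44,.1,.27,173)
c=load('wrist');cv2.imwrite('pics/w3.png',c['img'])
"
```

```text
t=5.42 pos [0.513  0.2957 0.2721] yaw 173.04 tilt -1.000 q6 -62.9 f [-1.   0.2 -0.5] gw 0.349 -> shift cm [  4.88 -20.32   0.06] turn 0.04
```

View pics/w3.png

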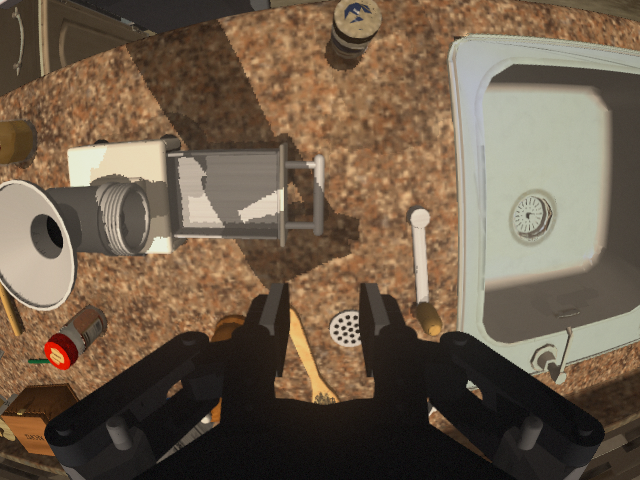

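The tray is fully out and empty, and the mouth is visible at about (133,218). Now I'll move over the pusher, passing above the hopper, with about 175° of turn.

```bash
python3 -c "
from h import *
c=load('wrist')
print('mouth',onz(c,(133,218),.135), 'bar',onz(c,(320,157),.034),onz(c,(320,233),.034))
print('tray front inner corners',onz(c,(280,150),.041),onz(c,(280,240),.041))
go(.471,-.2424,.27,-2.35)
"
```

```text
mouth [0.48898207 0.13754928 0.135     ] bar [0.47162682 0.29735802 0.034     ] [0.55124782 0.28748274 0.034     ]
tray front inner corners [0.4588779  0.25893804 0.041     ] [0.55167942 0.24514141 0.041     ]
t=5.53 pos [0.5107 0.2946 0.2659] yaw 173.02 tilt -1.000 q6 -62.9 f [-0.5  0.5  0. ] gw 0.355 -> shift cm [ -2.59 -53.78  -0.42] turn 175.37
```

Call:
{"op": "move_arm", "data": {
  "translation": [
    [-0.3,-6,0],
    [-0.6,-12,0],
    [-0.9,-18,0],
    [-1.2,-24,0],
    [-1.5,-30,0],
    [-1.8,-36,0],
    [-2.1,-42,0],
    [-2.4,-48,0]
  ],
  "turn": [10,20,30,40,50,60,70,80],
  "fingers": -0.1
}}

```text
time_s: 6.52
position: [0.4748, -0.1862, 0.2633]
eef_rot: [-0.003, 0.691, 0.723, -0.0]
force: [0.8, -0.2, -0.0]
grip_width: 0.548
```

```bash
python3 -c "
from h import *
go(.471,-.2424,.2,-2.35)
"
```

```text
t=6.53 pos [ 0.4748 -0.1862  0.2633] yaw 92.65 tilt -1.000 q6 -35.5 f [ 0.8 -0.2 -0. ] gw 0.548 -> shift cm [-5.62 -0.61  6.31] turn 95.0
```

Call:
{"op": "move_arm", "data": {
  "translation": [
    [-3,-0.3,2],
    [-5.6,-0.6,4],
    [-5.6,-0.6,6],
    [-5.6,-0.6,6],
    [-5.6,-0.6,6],
    [-5.6,-0.6,6],
    [-5.6,-0.6,6],
    [-5.6,-0.6,6]
  ],
  "turn": [10,20,30,40,50,60,70,80]
}}

```text
time_s: 7.52
position: [0.4719, -0.2401, 0.203]
eef_rot: [-0.002, 0.994, 0.11, -0.002]
force: [0.5, -0.5, -0.1]
grip_width: 0.55
```

```bash
python3 -c "
from h import *
go(.471,-.2424,.2,-2.35)
c=load('wrist');cv2.imwrite('pics/w4.png',c['img'])
"
```

```text
t=7.53 pos [ 0.4719 -0.2401  0.203 ] yaw 12.66 tilt -1.000 q6 39.4 f [ 0.5 -0.5 -0.1] gw 0.55 -> shift cm [-0.13  0.21  0.3 ] turn 15.01
```

View pics/w4.png

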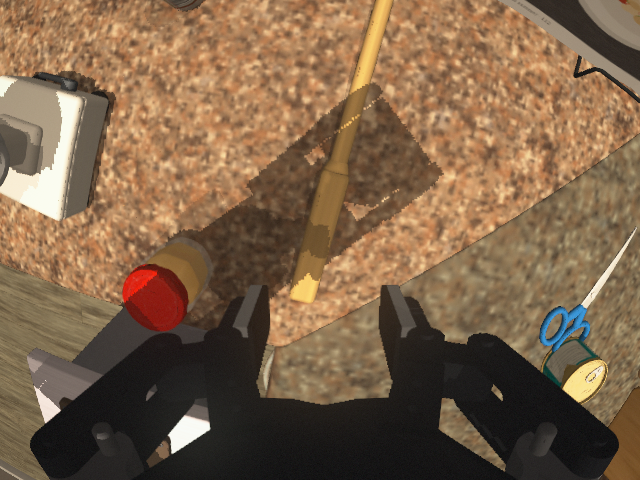

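```bash
python3 -c "
from h import *
c=load('wrist')
a=onz(c,(338,166),.016);e=onz(c,(304,298),.016);b=onz(c,(379,30),.013)
print(a,e,b,np.linalg.norm(a-e)); print(np.degrees(np.arctan2(*(b-e)[[1,0]])),np.degrees(np.arctan2(*(a-e)[[1,0]])))
u=(a-e)/np.linalg.norm(a-e); print(e+u*.095,a-u*.035)
"
```

```text
[ 0.51103715 -0.24279603  0.016     ] [ 0.37792226 -0.23928592  0.016     ] [ 0.64054073 -0.25121412  0.013     ] 0.1331611608012631
-2.600601937393467 -1.510486191874924
[ 0.47288925 -0.24179011  0.016     ] [ 0.47604932 -0.24187344  0.016     ]
```

```bash
python3 -c "
from h import *
go(.4725,-.242,.006,-2.4)
"
```

```text
t=7.62 pos [ 0.472  -0.2403  0.2033] yaw 12.99 tilt -1.000 q6 39.0 f [ 0.2 -0.3 -1. ] gw 0.552 -> shift cm [ 0.08  0.27 19.73] turn 15.39
```

Call:
{"op": "move_arm", "data": {
  "translation": [
    [0.1,0.2,4],
    [0.1,0.2,9],
    [0.1,0.2,14],
    [0.1,0.2,18],
    [0.1,0.2,19.6],
    [0.1,0.2,19.6]
  ],
  "turn": [8,15.4,15.4,15.4,15.4,15.4]
}}

```text
time_s: 8.38
position: [0.4736, -0.2424, 0.009]
eef_rot: [-0.001, 1.0, -0.021, -0.001]
force: [-0.4, -0.4, -0.3]
grip_width: 0.547
```

```bash
python3 -c "
from h import *
go(.4725,-.242,.005,-2.4)
c=load('wrist');cv2.imwrite('pics/w5.png',c['img'])
"
```

```text
t=8.38 pos [ 0.4736 -0.2424  0.009 ] yaw -2.36 tilt -1.000 q6 54.3 f [-0.4 -0.4 -0.3] gw 0.547 -> shift cm [-0.11 -0.04  0.4 ] turn 0.04
```

View pics/w5.png

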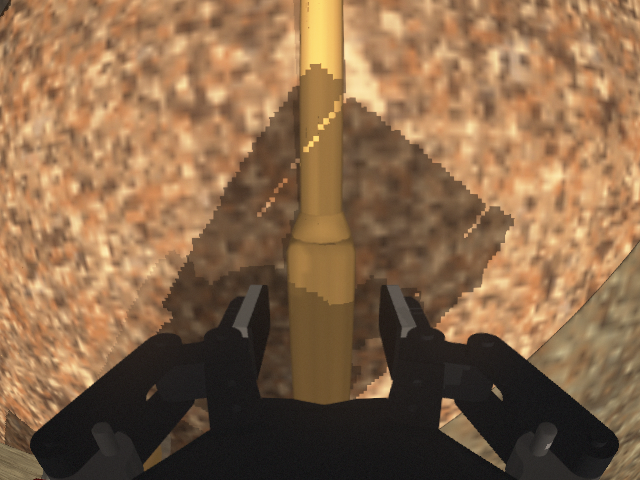

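The handle sits centred between the fingers. I'll lower slightly, close and lift.

Call:
{"op": "move_arm", "data": {
  "translation": [
    [0,0,0.4],
    [0,0,0.4],
    [0,0,0.4],
    [0,0,0.4],
    [0,0,0.4],
    [0,0,0.4]
  ],
  "turn": [0,0,0,0,0,0],
  "fingers": 1
}}

```text
time_s: 9.18
position: [0.4758, -0.2442, 0.0081]
eef_rot: [0.001, 1.0, -0.021, 0.001]
force: [0.4, 0.3, 6.0]
grip_width: 0.292
```

Call:
{"op": "move_arm", "data": {
  "translation": [
    [0,0,-1],
    [0,0,-3],
    [0,0,-6],
    [0,0,-9],
    [0,0,-12],
    [0,0,-14.5],
    [0,0,-16],
    [0,0,-16]
  ],
  "turn": [0,0,0,0,0,0,0,0]
}}

```text
time_s: 10.18
position: [0.4747, -0.2434, 0.1672]
eef_rot: [0.001, 1.0, -0.021, 0.001]
force: [-0.2, -0.2, -1.7]
grip_width: 0.286
```

```bash
python3 -c "
from h import *
go(.442,-.28,.16,83)
c=load('wrist');cv2.imwrite('pics/w6.png',c['img'])
s=load('scene');cv2.imwrite('pics/s6.png',s['img'])
"
```

```text
t=10.18 pos [ 0.4747 -0.2434  0.1672] yaw -2.45 tilt -1.000 q6 54.4 f [-0.2 -0.2 -1.7] gw 0.286 -> shift cm [-3.12  3.79  0.72] turn -85.45
```

View pics/w6.png

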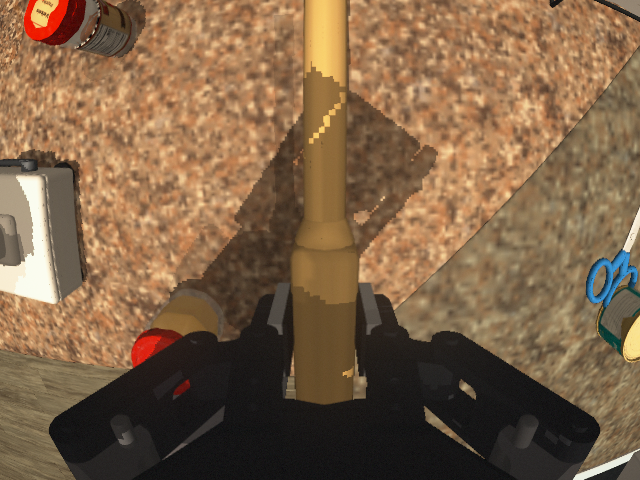

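It's held. I'll swing the tip round to face the crank hole.

Call:
{"op": "move_arm", "data": {
  "translation": [
    [-0.5,0.3,0],
    [-1,0.6,0],
    [-1.5,0.9,0],
    [-2,1.2,0],
    [-2.6,1.8,0],
    [-2.6,1.8,0],
    [-2.6,1.8,0],
    [-2.6,1.8,0]
  ],
  "turn": [-10,-20.6,-31.2,-41.8,-52.4,-63,-73.6,-84.2]
}}

```text
time_s: 11.28
position: [0.4469, -0.2595, 0.1644]
eef_rot: [-0.002, 0.754, 0.657, -0.0]
force: [-1.1, 0.3, -2.0]
grip_width: 0.292
```

Call:
{"op": "move_arm", "data": {
  "translation": [
    [0,0,1.5],
    [0,0,3.7],
    [0,0,3.7]
  ],
  "turn": [-1.2,-1.2,-1.2]
}}

```text
time_s: 11.65
position: [0.4457, -0.2583, 0.1255]
eef_rot: [-0.004, 0.75, 0.662, -0.0]
force: [0.4, 0.4, -1.1]
grip_width: 0.284
```

```bash
python3 -c "
from h import *
go(.448,-.225,.13,83)
for n in ['wrist','scene','top']:
    c=load(n);cv2.imwrite('pics/%s7.png'%n,c['img'])
    if n=='top': cv2.imwrite('pics/t7.png',cv2.resize(c['img'][200:350,260:460],None,fx=4,fy=4,interpolation=2))
    if n=='scene': cv2.imwrite('pics/s7.png',cv2.resize(c['img'][200:350,205:405],None,fx=4,fy=4,interpolation=2))
"
```

```text
t=11.65 pos [ 0.4457 -0.2583  0.1255] yaw 82.84 tilt -1.000 q6 -34.2 f [ 0.4  0.4 -1.1] gw 0.284 -> shift cm [ 3.34 -0.19 -0.44] turn -0.16
```

View pics/wrist7.png

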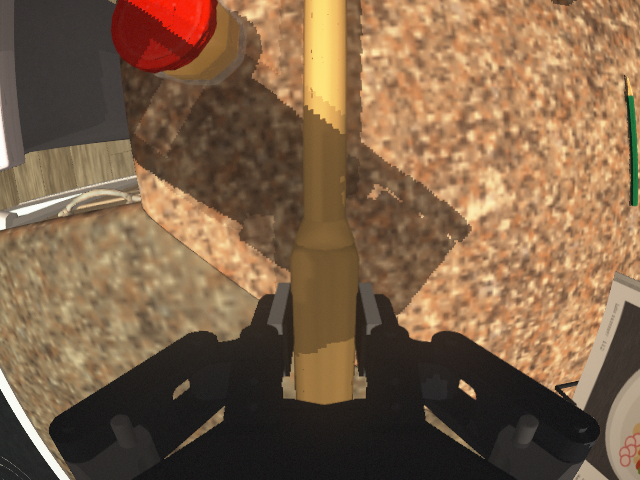

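View pics/t7.png

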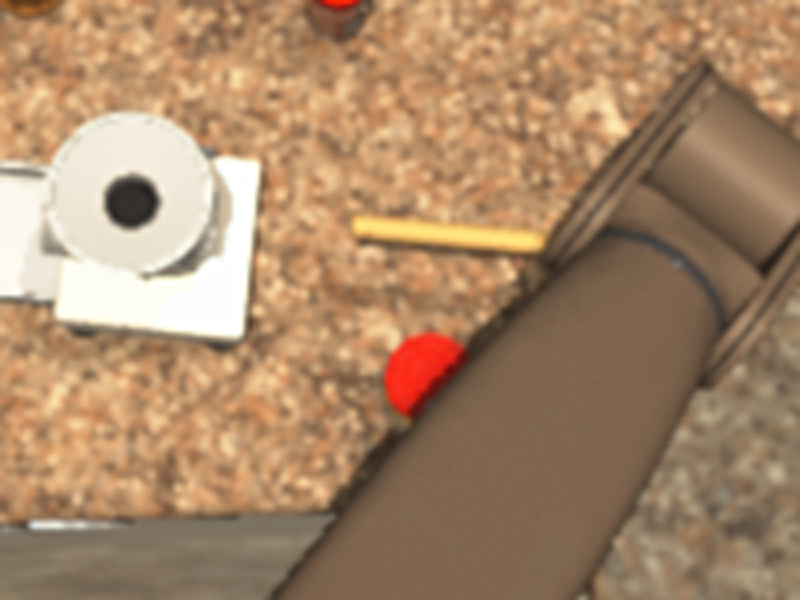

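View pics/s7.png

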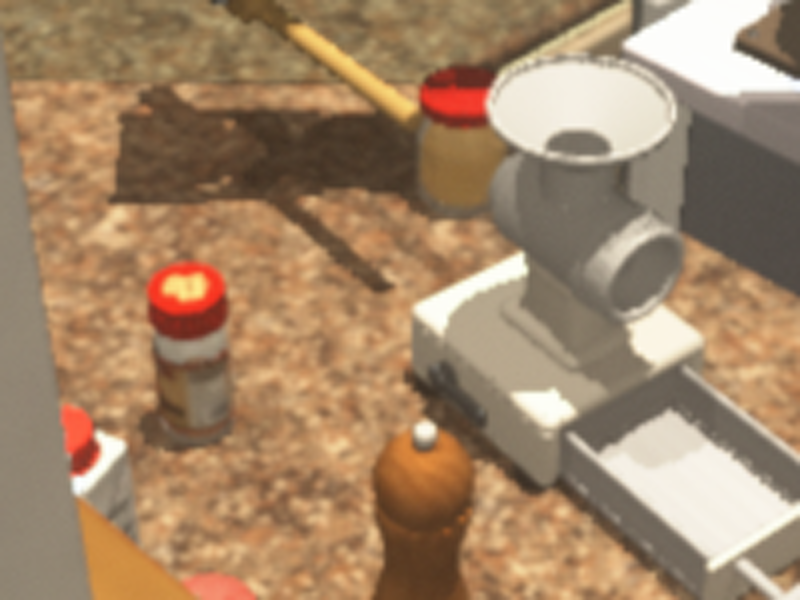

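The shaft points at the mincer in both views. The tip is at (355,228) in the top crop and about (416,120) in the scene crop. I'll measure its offset from the barrel axis.

```bash
cat > m2.py <<'E'
from h import *
c=load("top"); s=load("scene")
T=lambda X,Y:(260+(X+.5)/4-.5,200+(Y+.5)/4-.5)
S=lambda X,Y:(205+(X+.5)/4-.5,200+(Y+.5)/4-.5)
p,e=tri(c,T(355,228),s,S(415,117));print("tip",p,e)
a=onz(c,T(355,228),.13);b=onz(c,T(543,242),.13);print(a,b,np.degrees(np.arctan2(*(a-b)[[1,0]])))
d=np.array([.122,.9925]);n=np.array([-.9925,.122]) # +y of bore frame
for nm,q in [("hop top",onz(c,T(130,194),.217)),("hop scene",onz(s,S(582,110),.217)),("mouth scene",onz(s,S(640,275),.135)),("mouth wrist",np.array([.489,.1375])),("handle w1",np.array([.5069,.2119])),("handle w3",np.array([.5114,.2924])),("handle top",np.array([.5014,.2143])),("hop w1",np.array([.4839,.0834])),("tip",a),("tip3",p)]:
    q=q[:2]-[.479,.0284];print(nm,"along %.4f lat %.4f"%(q@d,q@n))
# predicted tip from tcp
# hopper contour fit in top
hsv=cv2.cvtColor(c["img"],cv2.COLOR_BGR2HSV)
E
python3 m2.py
```

```text
tip [ 0.46938341 -0.06375938  0.13158543] 0.0024136721893843883
[ 0.47045507 -0.0647665   0.13      ] [ 0.45632854 -0.18712123  0.13      ] 83.4140483286804
hop top along 0.0487 lat 0.0032
hop scene along 0.0563 lat -0.0019
mouth scene along 0.1077 lat -0.0003
mouth wrist along 0.1095 lat 0.0034
handle w1 along 0.1855 lat -0.0053
handle w3 along 0.2660 lat 0.0001
handle top along 0.1872 lat 0.0004
hop w1 along 0.0552 lat 0.0018
tip along -0.0935 lat -0.0029
tip3 along -0.0926 lat -0.0017
```

Call:
{"op": "move_arm", "data": {
  "translation": [
    [2,-0.1,-0.1],
    [4.5,-0.2,-0.3],
    [6,-0.2,-0.4],
    [6,-0.2,-0.4],
    [6,-0.2,-0.4]
  ],
  "turn": [0,0,0,0,0]
}}

```text
time_s: 12.52
position: [0.4533, -0.2005, 0.1336]
eef_rot: [0.0, 0.749, 0.662, -0.0]
force: [-0.4, 0.2, -0.9]
grip_width: 0.288
```

```bash
python3 -c "
from h import *
go(.448,-.225,.13,83)
for n in ['wrist','scene','top']:
    c=load(n)
    if n=='wrist': cv2.imwrite('pics/w8.png',c['img'])
    if n=='top': cv2.imwrite('pics/t8.png',cv2.resize(c['img'][200:350,260:460],None,fx=4,fy=4,interpolation=2))
    if n=='scene': cv2.imwrite('pics/s8.png',cv2.resize(c['img'][200:300,290:390],None,fx=6,fy=6,interpolation=2))
"
```

```text
t=12.53 pos [ 0.4533 -0.2005  0.1336] yaw 82.97 tilt -1.000 q6 -28.6 f [-0.4  0.2 -0.9] gw 0.288 -> shift cm [-2.5  -0.23  0.36] turn -0.03
```

View pics/w8.png

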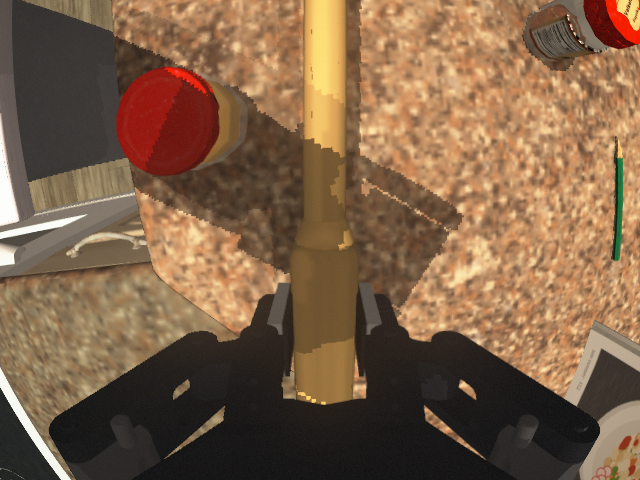

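View pics/t8.png

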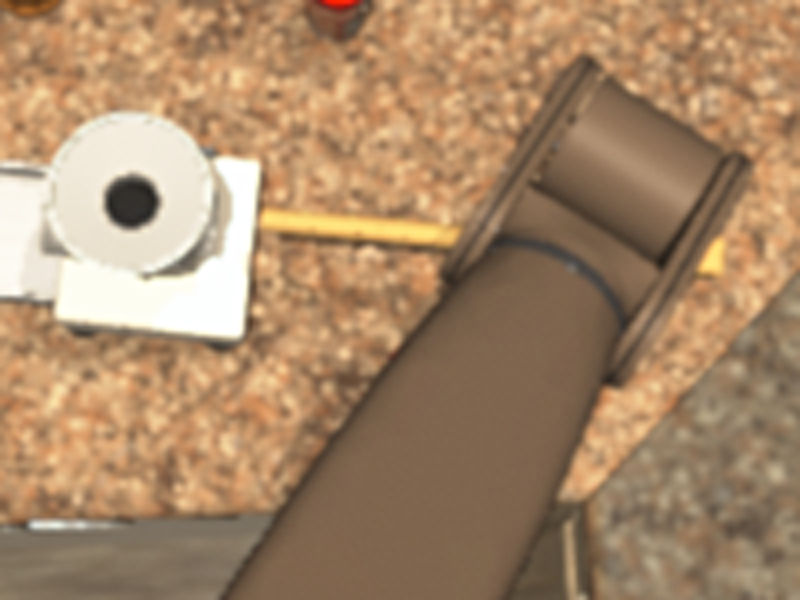

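View pics/s8.png

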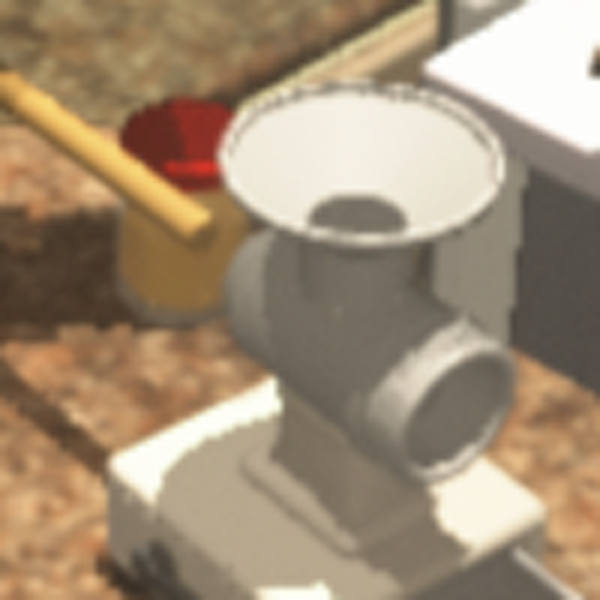

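```bash
cat > m3.py <<'E'
from h import *
c=load("top"); s=load("scene")
T=lambda X,Y:(260+(X+.5)/4-.5,200+(Y+.5)/4-.5)
S=lambda X,Y:(290+(X+.5)/6-.5,200+(Y+.5)/6-.5)
d=np.array([.122,.9925,0]);n=np.array([-.9925,.122,0]);B=np.array([.479,.0284,.135])
def loc(p): p=p-B; return np.round([p@d,p@n,p[2]],4)
def onplane(c,uv,nn,off):
    o,dd=ray(c,uv); return o+dd*((off-(o-B)@nn)/(dd@nn))
for mp in [(455,412),(460,412),(450,410)]: print("mouth scene on plane x=.112",loc(onplane(s,S(*mp),d,.112)))
print("tip scene, lat 0:",loc(onplane(s,S(205,222),n,0.)),"shaft pt",loc(onplane(s,S(10,90),n,0.)))
print("top shaft z135",[loc(onz(c,T(*q),.135)) for q in [(262,219),(460,238)]])
print("handle back end",loc(onz(c,T(712,258),.145)))
print("hopper top/scene",loc(onz(c,T(130,194),.217)),loc(onz(s,S(361,160),.217)))
print("barrel top side?",[loc(onz(c,T(*q),.135)) for q in [(45,252),(45,215)]])
go(.45,-.2,.13,83)
E
python3 m3.py
```

```text
mouth scene on plane x=.112 [ 0.112  -0.0023  0.0041]
mouth scene on plane x=.112 [0.112  0.0003 0.0028]
mouth scene on plane x=.112 [ 0.112  -0.005   0.0064]
tip scene, lat 0: [-0.0335 -0.      0.0056] shaft pt [-0.1639  0.      0.001 ]
top shaft z135 [array([-0.0324, -0.0029,  0.    ]), array([-0.1621, -0.001 ,  0.    ])]
handle back end [-0.3243  0.0004  0.01  ]
hopper top/scene [0.0487 0.0032 0.082 ] [ 0.0534 -0.0003  0.082 ]
barrel top side? [array([0.1065, 0.0306, 0.    ]), array([0.1091, 0.0062, 0.    ])]
t=12.78 pos [ 0.453  -0.2008  0.1333] yaw 82.91 tilt -1.000 q6 -28.6 f [ 0.6  0.1 -1.1] gw 0.292 -> shift cm [ 0.04 -0.31  0.33] turn -0.09
```

Relative to the barrel axis in each camera, the tip sits about 3–4 mm high and 3 mm to the −y side. I'll correct that and advance gently into the hole, watching the force.

Call:
{"op": "move_arm", "data": {
  "translation": [
    [0,-0.3,0.35],
    [0,-0.3,0.35],
    [1.5,-0.3,0.35],
    [3,-0.3,0.35],
    [4,-0.3,0.35],
    [4.5,-0.3,0.35],
    [4.5,-0.3,0.35]
  ],
  "turn": [0,0,0,0,0,0,0]
}}

```text
time_s: 13.65
position: [0.4558, -0.1548, 0.1299]
eef_rot: [0.0, 0.749, 0.663, -0.0]
force: [0.6, -0.2, -1.1]
grip_width: 0.288
```

```bash
python3 -c "
from h import *
go(.448,-.225,.13,83)
print(telemetry.get_state()['wrist_torque'])
for n in ['scene','top']:
    c=load(n)
    if n=='top': cv2.imwrite('pics/t9.png',cv2.resize(c['img'][200:350,260:460],None,fx=4,fy=4,interpolation=2))
    if n=='scene': cv2.imwrite('pics/s9.png',cv2.resize(c['img'][200:300,290:390],None,fx=6,fy=6,interpolation=2))
"
```

```text
t=13.65 pos [ 0.4558 -0.1548  0.1299] yaw 83.01 tilt -1.000 q6 -23.9 f [ 0.6 -0.2 -1.1] gw 0.288 -> shift cm [-7.06  0.08 -0.01] turn 0.01
[-0.02236799  0.02139985 -0.01589382]
```

View pics/t9.png

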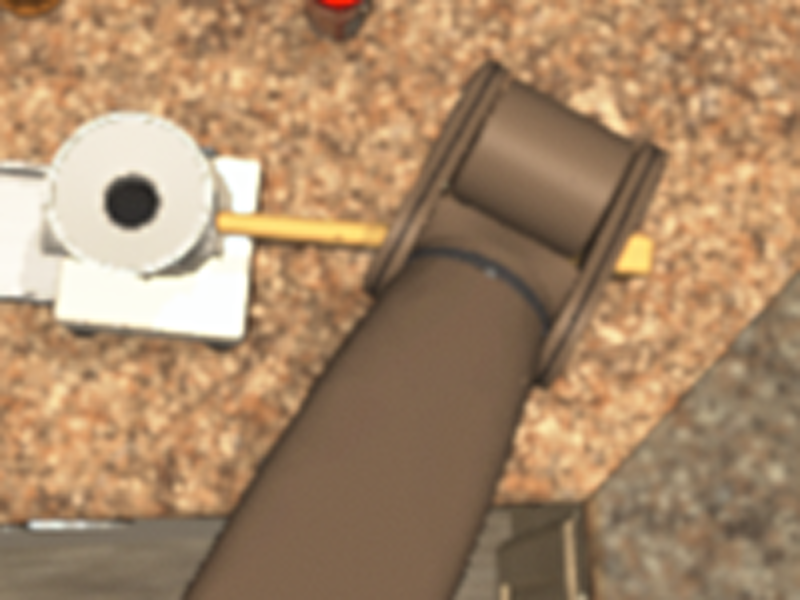

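View pics/s9.png

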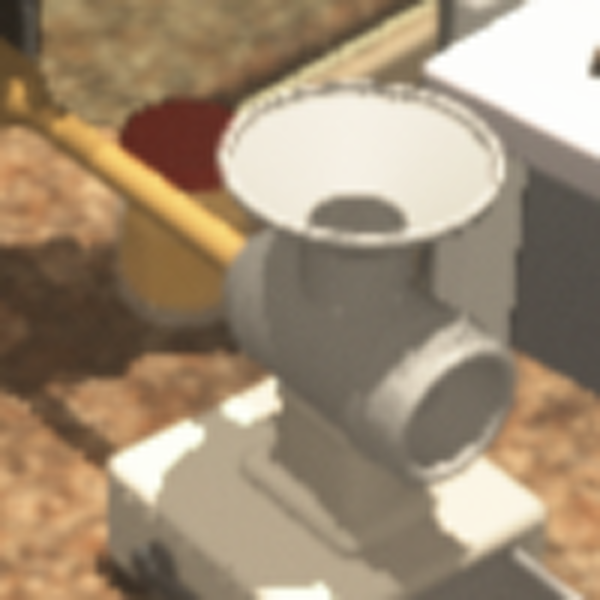

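The shaft has gone into the hole with no contact force, and the tip should be about 18 mm in. Now I'll push.

Call:
{"op": "move_arm", "data": {
  "translation": [
    [0.5,0,0],
    [1,0,0],
    [1.5,0,0],
    [2,0,0],
    [2.5,0,0],
    [3,0,0]
  ],
  "turn": [0,0,0,0,0,0]
}}

```text
time_s: 14.5
position: [0.4603, -0.1293, 0.1313]
eef_rot: [0.005, 0.749, 0.663, -0.002]
force: [-0.9, -12.0, -1.5]
grip_width: 0.29
```

```bash
python3 -c "
from h import *
go(.4558,-.1548,.13,83)
print(telemetry.get_state()['wrist_torque'])
"
```

```text
t=14.50 pos [ 0.4603 -0.1293  0.1313] yaw 83.06 tilt -1.000 q6 -20.4 f [ -0.9 -12.   -1.5] gw 0.29 -> shift cm [-2.59 -0.14  0.16] turn 0.06
[-1.78123418  0.24739833  0.02223615]
```

The push force is 12 N, so the worm is moving. I'll continue.

Call:
{"op": "move_arm", "data": {
  "translation": [
    [0.5,0,0],
    [1,0,0],
    [1.5,0,0],
    [2,0,0],
    [2.5,0,0],
    [3,0,0],
    [3.5,0,0],
    [4,0,0]
  ],
  "turn": [0,0,0,0,0,0,0,0]
}}

```text
time_s: 15.5
position: [0.4651, -0.0894, 0.1311]
eef_rot: [0.004, 0.749, 0.663, -0.002]
force: [-0.9, -11.2, 0.0]
grip_width: 0.288
```

```bash
python3 -c "
from h import *
go(.4558,-.1548,.13,83)
c=load('scene')
cv2.imwrite('pics/s10.png',cv2.resize(c['img'][200:350,290:440],None,fx=4,fy=4,interpolation=2))
"
```

```text
t=15.50 pos [ 0.4651 -0.0894  0.1311] yaw 83.06 tilt -1.000 q6 -15.7 f [ -0.9 -11.2   0. ] gw 0.288 -> shift cm [-6.61 -0.13  0.17] turn 0.06
```

View pics/s10.png

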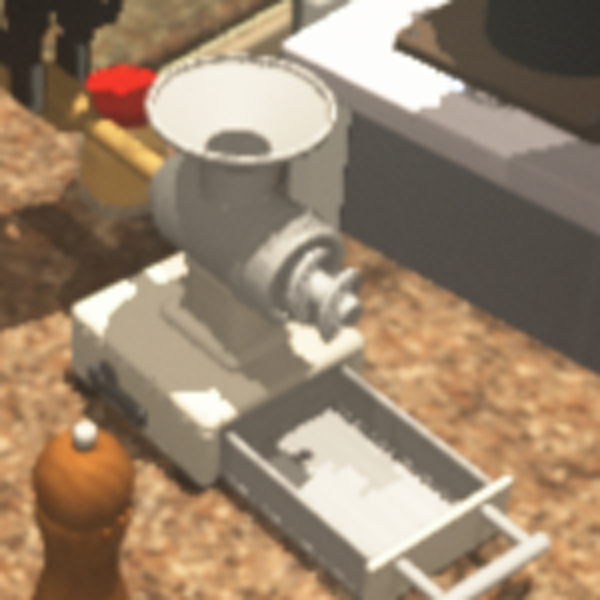

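The worm is emerging from the mouth. Before the last centimetres I'll check that the wrist camera clears the hopper.

```bash
python3 -c "
from h import *
c=load('wrist');print(-c['R'].T@c['t']);cv2.imwrite('pics/w11.png',c['img'])
"
```

```text
[ 0.47423684 -0.01395733  0.27306773]
```

View pics/w11.png

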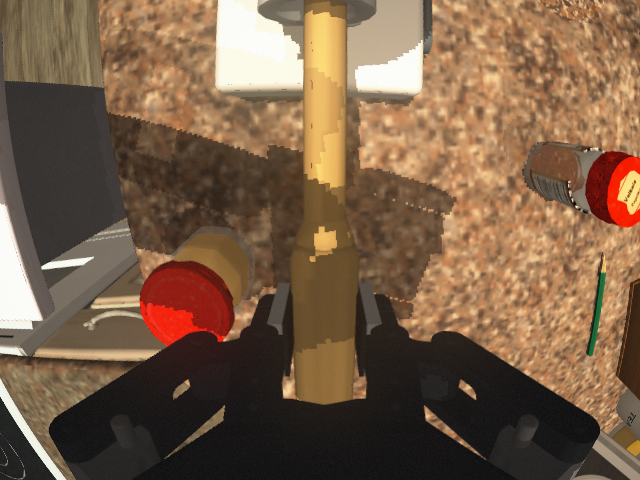

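The camera is at z=0.273, well above the 0.217 rim, and the shaft is centred in the barrel. I'll finish the push slowly.

Call:
{"op": "move_arm", "data": {
  "translation": [
    [0.4,0,0],
    [0.8,0,0],
    [1.2,0,0],
    [1.6,0,0],
    [2,0,0],
    [2.3,0,0],
    [2.6,0,0],
    [2.8,0,0]
  ],
  "turn": [0,0,0,0,0,0,0,0]
}}

```text
time_s: 16.6
position: [0.4677, -0.0578, 0.1298]
eef_rot: [-0.0, 0.749, 0.662, -0.0]
force: [-0.6, 0.6, -1.5]
grip_width: 0.289
```

```bash
python3 -c "
from h import *
go(.4558,-.1548,.13,83)
c=load('scene')
cv2.imwrite('pics/s12.png',cv2.resize(c['img'][200:350,290:440],None,fx=4,fy=4,interpolation=2))
"
```

```text
t=16.60 pos [ 0.4677 -0.0578  0.1298] yaw 82.96 tilt -1.000 q6 -12.4 f [-0.6  0.6 -1.5] gw 0.289 -> shift cm [-9.77  0.01 -0.02] turn -0.04
```

View pics/s12.png

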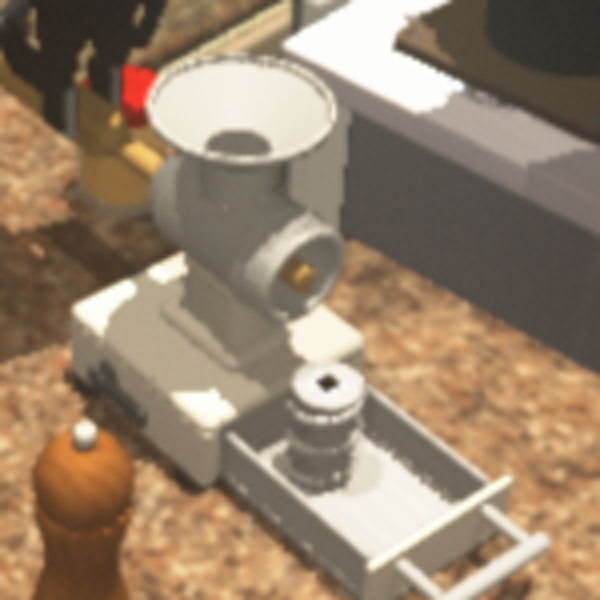

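The worm has dropped and is standing upright in the tray at about (325,430) in the crop. Its centre should be about 42 mm up, below the 60 mm limit. Next I'll draw the pusher straight out.

Call:
{"op": "move_arm", "data": {
  "translation": [
    [-2,0,0],
    [-4.5,0,0],
    [-7,0,0],
    [-9.5,0,0],
    [-12,0,0],
    [-15,0,0],
    [-18,0,0],
    [-20,0,0]
  ],
  "turn": [0,0,0,0,0,0,0,0]
}}

```text
time_s: 17.65
position: [0.443, -0.2578, 0.1299]
eef_rot: [0.0, 0.75, 0.662, 0.0]
force: [-0.1, 0.1, -2.1]
grip_width: 0.293
```

```bash
python3 -c "
from h import *
go(.4747,-.2434,.167,-2.4)
s=load('scene');d=np.array([.122,.9925,0]);n=np.array([-.9925,.122,0]);F=np.array([.479,.0284,0])+.167*d
p=onz(s,(371,307),.042)-F;print('worm in tray',p@d,p@n)
"
```

```text
t=17.65 pos [ 0.443  -0.2578  0.1299] yaw 82.90 tilt -1.000 q6 -34.5 f [-0.1  0.1 -2.1] gw 0.293 -> shift cm [ 1.82  2.97 -3.71] turn 85.3
worm in tray -0.028772575035835815 -0.0007120290518203393
```

The worm is at about (-0.029, -0.001) in the tray frame, inside the limits. Now I'll lift, turn back and lay the pusher where it was.

Call:
{"op": "move_arm", "data": {
  "translation": [
    [0,0,-2],
    [0.5,0.8,-3.7],
    [1,1.6,-3.7],
    [1.8,2.6,-3.7],
    [1.8,3,-3.7],
    [1.8,3,-3.7],
    [1.8,3,-3.7],
    [1.8,3,-3.7]
  ],
  "turn": [10.6,21.2,31.8,42.4,53,63.6,74.2,84.8]
}}

```text
time_s: 18.7
position: [0.4751, -0.2415, 0.1666]
eef_rot: [-0.0, 1.0, -0.019, -0.0]
force: [0.4, -0.3, -0.8]
grip_width: 0.289
```

```bash
python3 -c "
from h import *
go(.4747,-.2434,.012,-2.4)
"
```

```text
t=18.70 pos [ 0.4751 -0.2415  0.1666] yaw -2.17 tilt -1.000 q6 54.3 f [ 0.4 -0.3 -0.8] gw 0.289 -> shift cm [-0.03  0.2  15.46] turn 0.23
```

Call:
{"op": "move_arm", "data": {
  "translation": [
    [0,0,4],
    [0,0,8],
    [0,0,12],
    [0,0,14],
    [0,0,15],
    [0,0,15.6],
    [0,0,15.6]
  ],
  "turn": [0,0,0,0,0,0,0]
}}

```text
time_s: 19.58
position: [0.4755, -0.2425, 0.0113]
eef_rot: [0.0, 1.0, -0.016, 0.0]
force: [-0.7, -0.4, -1.0]
grip_width: 0.29
```

```bash
python3 -c "
from h import *
go(.4747,-.2434,.008,-2.4)
c=load('wrist');cv2.imwrite('pics/w13.png',c['img'])
"
```

```text
t=19.57 pos [ 0.4755 -0.2425  0.0113] yaw -1.84 tilt -1.000 q6 53.9 f [-0.7 -0.4 -1. ] gw 0.29 -> shift cm [-0.08  0.1   0.33] turn 0.56
```

View pics/w13.png

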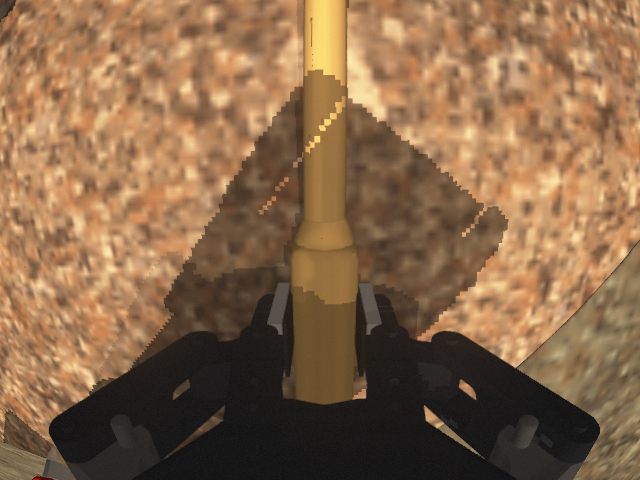

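The pusher is about 3 mm above the top. I'll lower to contact, then open.

Call:
{"op": "move_arm", "data": {
  "translation": [
    [0,0,0.2],
    [0,0,0.4],
    [0,0,0.4],
    [0,0,0.4]
  ],
  "turn": [0,0,0,0]
}}

```text
time_s: 20.12
position: [0.4756, -0.2427, 0.0081]
eef_rot: [0.0, 1.0, -0.016, 0.0]
force: [-1.6, 1.5, 5.2]
grip_width: 0.289
```

Call:
{"op": "move_arm", "data": {
  "translation": [
    [0,0,0],
    [0,0,0],
    [0,0,0],
    [0,0,0]
  ],
  "turn": [0,0,0,0],
  "fingers": -0.2
}}

```text
time_s: 20.62
position: [0.4751, -0.2423, 0.0067]
eef_rot: [-0.0, 1.0, -0.016, -0.0]
force: [-0.7, -0.2, -0.9]
grip_width: 0.601
```

Call:
{"op": "move_arm", "data": {
  "translation": [
    [0,0,-2],
    [0,0,-5],
    [0,0,-10],
    [0,0,-15],
    [0,0,-20],
    [0,0,-22],
    [0,0,-22]
  ],
  "turn": [0,0,0,0,0,0,0]
}}

```text
time_s: 21.5
position: [0.476, -0.243, 0.2291]
eef_rot: [0.001, 1.0, -0.016, 0.002]
force: [0.0, -0.1, 0.1]
grip_width: 0.601
```

```bash
python3 -c "
from h import *
go(.4747,-.2434,.22,-2.4)
for n in ['wrist','scene','top']:
    c=load(n);cv2.imwrite('pics/%s14.png'%n,c['img'])
"
```

```text
t=21.50 pos [ 0.476  -0.243   0.2291] yaw -1.84 tilt -1.000 q6 53.9 f [ 0.  -0.1  0.1] gw 0.601 -> shift cm [-0.14  0.04  0.91] turn 0.56
```

View pics/wrist14.png

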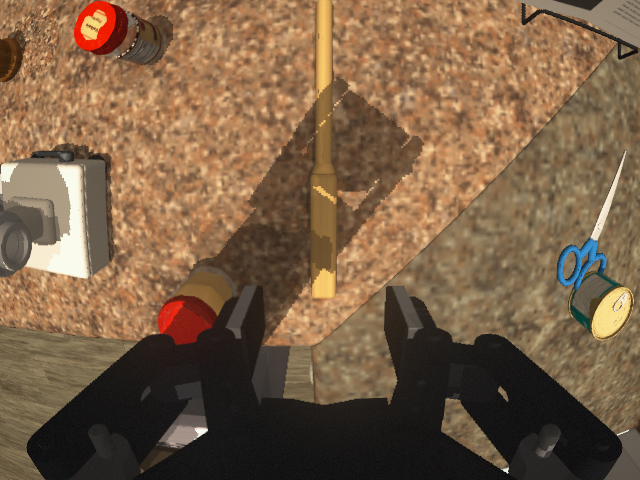

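View pics/scene14.png

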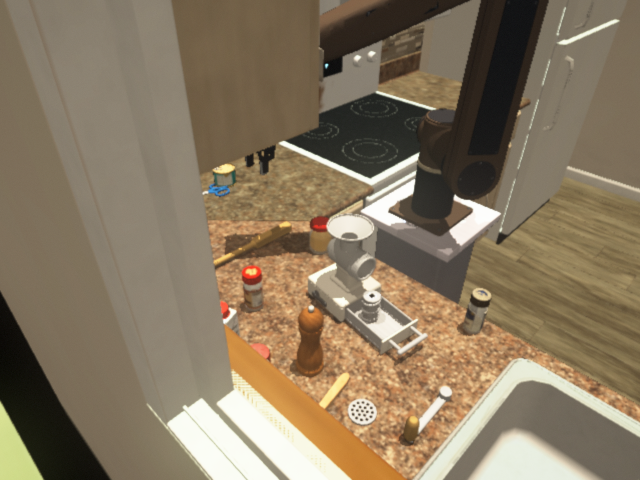

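View pics/top14.png

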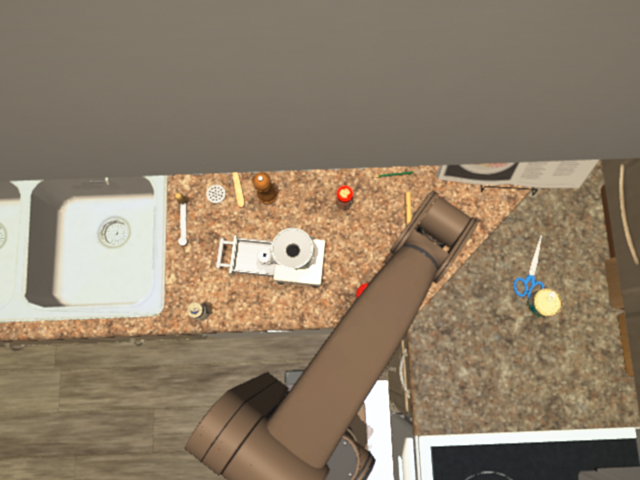

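The tray is out, with its handle at (220,253) in the top view and the worm standing inside at (264,257). The pusher lies flat at column 409, clear of the gripper, and the bystanders haven't moved. I'll hand the job in.

```bash
python3 -c "
from h import *
print(job.job_done())
"
```

```text
the job is handed in; nothing more can be done
None
```

The job is done and was handed in at about 21.7 s of the 72 s allowed; no verdict is reported back.

**What I did:** I pulled the drip tray out until the force rose and it stopped moving. I then pushed the worm out of the mouth with the pusher's shaft through the crank hole, at about 12 N. Finally I drew the pusher out and laid it back where it had been.

**Last checks:**
- **Tray:** it is out at its stop. The gripper moved only about 76 mm during the pull, short of the 80 mm travel. The handle position measured afterwards fits full travel.
- **Worm:** it stands upright in the tray, at about (-29, -1) mm in the tray frame, and was still there in the final pictures. The gripper never came near it.
- **Pusher:** it lies flat on the worktop, and the gripper is open about 22 cm above it with no force on it.
- **Bystanders:** they look unmoved in the top and scene views; I compared them by eye and did not measure them.

**Disagreements:** the top and scene cameras differed by 3 to 5 mm on the barrel axis. I averaged them, and the shaft went into the hole without any contact force.

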